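Shut the hopper gate and load the caps

ROBOT

A 7-joint arm with a two-finger parallel gripper is mounted at the origin on the work surface. World frame = base frame: x ahead of the robot, y to its left, z up, the work surface at z = 0. Lengths are in mm, angles in rad, forces in N, time in s.
With the tool pointing down it reaches from about 400 to 875 mm from the base axis. Payload 4.4 kg.
Tool frame: the origin (TCP) lies on the centre line of the jaws, within the pads' length; the fingertips stand 14 mm ahead of it and the grasp point (between the pads) lies 5 mm behind it (tips_ahead is the distance from the TCP to the fingertips, in mm); z points along the fingers, y is the line along which they close (so a half turn about z gives the same grasp; the last joint's range is limited). The gripper opens to 85 mm and grips with 20 to 120 N. Pads are 22 mm wide; open, the fingers measure 114 mm over their backs; the gripper's body (76 mm by 85 mm) begins 54 mm behind the grasp point. The pads swing forward as they close: fully open they stand 13 mm farther back than shut.
Start: joints at [1.219, 0.628, 0.038, 1.517, -0.027, 0.996, -0.02], TCP at [183.28, -623.64, 206.613] pointing down, gripper open.
Joint ranges: [-3.06, 3.06], [-0.37, 2.12], [-1.25, 1.32], [0.18, 2.47], [-1.1, 4.24], [0.23, 1.98], [-2.94, 2.94]. Speed limits (rad/s): [2.57, 2.57, 3.14, 3.14, 3.14, 3.14, 3.14].

INTERFACE

Orientations are given as [roll, pitch, yaw] about the fixed x, y, z axes, in that order (R = Rz(yaw) Ry(pitch) Rx(roll)).
In Python, from cell import * gives the robot as it stands.
- The arm moves only by the tool move_arm, never from a script. Its argument "rows" is text: rows parted by semicolons, each of 7 numbers parted by spaces: the shift along the tool's x, y, z scaled (see below), then the turn, a rotation vector about the tool's x, y, z scaled (see below), then the closure, from -1 (fully open) to 1 (shut). A call has 1 to 12 rows; each row is the pose to reach, as a shift and turn from the pose commanded when the call began, along the tool's axes at that moment; what a row does not reach only later rows make up. The controller multiplies each number of a shift by 0.3 m and each number of a turn by pi/2 rad. A row lasts 1/12 s, in which the tool goes at most 41.7 mm and 7.16 degrees, less where a joint would pass 70% of its speed; a pose out of reach is approached as far as the arm can. A call with a number of a shift or a turn outside -1 to 1 is refused whole. A call with a gripper value outside its range is refused whole. The fingers move at their own pace and stop on an object; the grip force is fixed at half the most. Time passes only in rows, so rows that repeat a pose let the fingers close. It gives the time, the measured TCP pose, the force, the opening and the grip force at its end, in the units of the state.
- read_state(): the state, without advancing time (a new reading comes with each control period).
- get_image(name): name is "scene" or "top" or "wrist"; returns a dict with "img" (384x512x3 uint8, red, green, blue), "vfov" (degrees; the focal length in pixels is half the picture's height over the tangent of half this angle, whatever the lens; pixels are square), "cx", "cy" (the principal point, pixels), "k1" (the pictures are not rectified: a ray, as slopes to the right and down, at radius r is drawn at 1 + k1 r^2 times it, then the intrinsics apply), "extrinsics" (4x4, takes a point from camera to world coordinates); the wrist camera has in their place "T_tool_cam" (4x4, takes a point from camera to tool coordinates, whose origin is the TCP and whose axes are the flange's). Camera axes: x right, y up, looking along -z (the intrinsics and any distortion apply to the point x, -y, -z); pixel columns grow to the right and rows downward; lengths in mm; the calibration is good to about 2 mm. A picture is of the moment at which its call begins: read the wrist's pose just before it. There is no depth.
- finish_job(): hands the job in; it is judged then, once.
The state is a dict: "clock": time; "qpos": joint angles; "qd": joint speeds; "tau": joint torques, N m; "eef_pos": TCP position; "tool_rot": TCP orientation; "force": force on the tool from outside, world axes, zero at the start; "torque": the same for the moment, N m; "width": finger opening in mm; "gripper_force": force on a finger pad.
Only numpy, scipy, OpenCV 4.12 (cv2) and the standard library are available. Lean on these libraries where they do the work, as an engineer would, in place of code of your own. Each camera call takes 0.05 s, during which the arm holds its last target. There are 200 camera calls.

TASK

Shut the cap feeder's hopper gate by turning its knob clockwise until it clicks past the detent into its home position. Then lift the loading tray by its bar to tip all five caps into the hopper, and bring the tray back down level. Leave the other things on the bench where they are.

Things in the scene. Friction and masses are not known exactly. Their poses are not given: they have to be found in the camera images.
- feeder: Blue and bare-metal cap feeder fixed to the bench. Origin: underside, below the hopper's centre; x points from the loading tray across the hopper, away from the robot; z up. The hopper is an open box, inside 160 (x) by 170 (y) mm, rims 134 mm (tray side), 150 (sides), 170 (far side) above the bench.
- hopper_in (a point): Centre of the hopper's floor, 60 mm above the bench. In the floor is a 70 mm square outlet, open at the start; a slide gate geared to the knob closes it as the knob turns home. Caps tipped in with the gate open fall through.
- knob_axis (a point): Point on the gate knob's axis at gripping height, 15 mm below the knob's top. Fixed, does not turn with it. Its z axis is the knob's axis, leaning 0.40 rad from vertical toward feeder -x (the robot); its x axis points up the slope. Knob: black disc 48 mm across, 8 mm high, with a grip bar 50 mm long, 14 mm thick and 30 mm tall on it, to be pinched across the 14 mm.
- knob (a joint): Knob angle, rad, growing clockwise seen from above; at 0 the bar lies along knob_axis x, light mark downslope. Up to 0.6 it turns lightly (0.05 N m) and stays where left; then the detent resists, up to 0.2 to 0.3 N m near 1.4; let go short of 1.9 it springs back to 0.6-0.8. Past 1.95 (grip firmly) it snaps to its home stop at 2.6 and stays. Too long for one twist of the wrist.
- tray (a joint): Tilt of the loading tray in rad: 0 level (its rest), 1.35 fully tipped; it hinges at the hopper's rim, so its robot side rises. Let go, it sinks back to 0, damped. Metal, 0.3 kg, inside 118 mm wide, 125 mm long, walls 34 mm high on three sides, open to the hopper. Caps slide out somewhere between 0.45 and 0.75; tip it to about 1.0.
- tray_hinge (a point): Middle of the tray's hinge line, which runs along the feeder's y axis, 138 mm above the bench.
- tray_bar (a point): Middle of the tray's handle: round steel bar 12 mm thick, 90 mm long, parallel to the hinge, 180 mm from it on the robot side, 158 mm above the bench when level. 46 mm free between it and the tray's back wall, joined by rods at its ends. The point turns with the tray: x from bar to hinge, y along the bar. Pinched across x, it can pivot in the fingers while the tool stays upright.
- cap0: One of the five ribbed screw caps in the tray: white plastic cylinder 30 mm in diameter, 22 mm high, about 15 g; origin at the centre of its underside.
- cap1: One of the five ribbed screw caps in the tray: white plastic cylinder 30 mm in diameter, 22 mm high, about 15 g; origin at the centre of its underside.
- cap2: One of the five ribbed screw caps in the tray: white plastic cylinder 30 mm in diameter, 22 mm high, about 15 g; origin at the centre of its underside.
- cap3: One of the five ribbed screw caps in the tray: white plastic cylinder 30 mm in diameter, 22 mm high, about 15 g; origin at the centre of its underside.
- cap4: One of the five ribbed screw caps in the tray: white plastic cylinder 30 mm in diameter, 22 mm high, about 15 g; origin at the centre of its underside.
- glue: White glue bottle, 42 mm dia, 120 mm high, left of the tray; a bystander, origin at its underside (to be left alone).
- tape: Roll of tape lying flat, 84 mm dia, 24 mm high, behind the knob; a bystander, origin at its underside (to be left alone).
- roller: Grooved steel roller, 40 mm dia, 28 mm high, before the feeder; a bystander, origin at its underside (to be left alone).
- tin: Closed steel tin, 74 mm dia, 105 mm high; a bystander, origin at its underside (to be left alone).
- bowl: Aluminium bowl, 150 mm dia, 50 mm high; a bystander, origin at its underside (to be left alone).
- wrench: Wrench 170 mm long; a bystander, origin at its underside (to be left alone).
- jar: Glass jar with lid, 70 mm dia, 100 mm high; a bystander, origin at its underside (to be left alone).

How it is judged (in metres and radians):
On the way, in this order (a step that is already met when the one before it is completed fails the run):
1. the knob has clicked past its detent into the home position (over 2.4 rad), with the caps still in the tray (value of joint knob above 2.4 rad and not (x of any of cap0, cap1, cap2, cap3, cap4 in the frame of feeder above -0.085 m)), for 0.2 s.
2. all five caps are inside the hopper (x of cap0 in the frame of feeder between -0.085 and 0.085 m and y of cap0 in the frame of feeder between -0.09 and 0.09 m and z of cap0 in the frame of feeder between 0.045 and 0.13 m and x of cap1 in the frame of feeder between -0.085 and 0.085 m and y of cap1 in the frame of feeder between -0.09 and 0.09 m and z of cap1 in the frame of feeder between 0.045 and 0.13 m and x of cap2 in the frame of feeder between -0.085 and 0.085 m and y of cap2 in the frame of feeder between -0.09 and 0.09 m and z of cap2 in the frame of feeder between 0.045 and 0.13 m and x of cap3 in the frame of feeder between -0.085 and 0.085 m and y of cap3 in the frame of feeder between -0.09 and 0.09 m and z of cap3 in the frame of feeder between 0.045 and 0.13 m and x of cap4 in the frame of feeder between -0.085 and 0.085 m and y of cap4 in the frame of feeder between -0.09 and 0.09 m and z of cap4 in the frame of feeder between 0.045 and 0.13 m), for 0.2 s.
At the end, for the whole second after the job is handed in: The knob is in its home position (over 2.4 rad), all five caps lie at rest inside the hopper's walls and above its floor (none fallen through or over), and the tray is back down within 0.08 rad of level (all of step 2 and value of joint knob above 2.4 rad and linear speed of each of cap0, cap1, cap2, cap3, cap4 below 0.03 m/s and value of joint tray below 0.08 rad); the robot touches nothing.
It fails at once if a bystander (glue, tape, roller, tin, bowl, wrench, jar) is moved more than 30 mm (distance of any of glue, tape, roller, tin, bowl, wrench, jar from where it was at the start of the episode above 0.03 m).
It also fails if it takes over 61 s, if anything falls off the work surface, if the arm or the gripper's body presses on something with over 40 N, if the wrist force passes 120 N, or if a joint passes its speed limit or range.

## Working session

There is one attempt and no reset: what is moved stays moved. The work goes in short steps, Python scripts to look and compute and a tool call to move; the robot and the scene stay as the last step left them, time stands still between calls to the robot, and variables do not carry over. Pictures are saved under pics/ and viewed, at most 13 in all, crops included, and the job is handed in when it is done.

Besides the shell and the picture viewer there is one more tool, called after "Call:" as name(argument=value, ...) on one line, values as JSON. move_arm: Moves the arm, as the interface text tells. Its arguments: {"type":"object","properties":{"rows":{"type":"string"}},"required":["rows"]}

```bash
mkdir -p pics; ls; cat > h.py <<'E'
from cell import *
import numpy as np, cv2
from scipy.spatial.transform import Rotation as R
def cam(n):
    s=read_state(); d=get_image(n)
    if 'extrinsics' in d: T=np.array(d['extrinsics'])
    else:
        W=np.eye(4); W[:3,:3]=R.from_euler('xyz',s['tool_rot']).as_matrix(); W[:3,3]=s['eef_pos']
        T=W@np.array(d['T_tool_cam'])
    d['T']=T; d['f']=192/np.tan(np.radians(d['vfov'])/2); return d
def ray(d,u,v):
    a=np.array([(u-d['cx'])/d['f'],(v-d['cy'])/d['f']]); b=a.copy()
    for _ in range(30): b=a/(1+d['k1']*(b@b))
    return d['T'][:3,3], d['T'][:3,:3]@np.array([b[0],-b[1],-1])
def onz(d,u,v,z):
    o,r=ray(d,u,v); return o+r*(z-o[2])/r[2]
def proj(d,p):
    q=np.linalg.inv(d['T'])@np.append(p,1); b=np.array([q[0],-q[1]])/-q[2]
    b=b*(1+d['k1']*(b@b)); return b*d['f']+[d['cx'],d['cy']]
def save(d,n): cv2.imwrite('pics/'+n,d['img'][:,:,::-1])
E
python3 - <<'E'
from h import *
import pickle
print(read_state())
I={}
for n in('scene','top'):
    d=cam(n);I[n]=d
    print(n,d['T'].round(3).tolist(),d['f'],d['cx'],d['cy'],d['k1'])
    cv2.imwrite(f'pics/{n}0.png',cv2.resize(d['img'][:,:,::-1],(800,600),interpolation=cv2.INTER_CUBIC))
pickle.dump(I,open('I.pkl','wb'))
E
```

```text
pics
{'clock': 0.0, 'qpos': array([ 1.21920562,  0.6293387 ,  0.03843637,  1.51834933, -0.02697925,
        0.99627258, -0.02001229]), 'qd': array([ 1.68296620e-03, -1.89558908e-04,  1.27979785e-04,  1.36498936e-03,
        8.84934477e-05,  2.51438816e-04,  1.37878123e-03]), 'tau': array([-4.42141300e-04, -5.63404226e+01,  1.22624215e+00, -1.93441969e+01,
        1.11045488e-02,  1.06328301e-02, -2.26160603e-05]), 'eef_pos': array([ 183.08688408, -623.00366089,  205.69980331]), 'tool_rot': array([-3.13974296e+00,  3.76396131e-05,  2.85794691e-01]), 'force': array([ 0.01573906, -0.14938457, -0.19725359]), 'torque': array([-0.06410843,  0.0133145 ,  0.00664326]), 'gripper_force': 0.0, 'width': 85.5279991474764}
scene [[0.824, -0.359, 0.438, 1103.172], [0.567, 0.529, -0.632, -820.754], [-0.005, 0.769, 0.639, 947.26], [0.0, 0.0, 0.0, 1.0]] 426.24500760672834 252.6832203178156 195.60062431510295 0.00669094626565753
top [[0.029, 0.995, -0.095, 443.006], [-0.999, 0.026, -0.032, -25.769], [-0.029, 0.095, 0.995, 1343.431], [0.0, 0.0, 0.0, 1.0]] 418.63680675265925 252.83342966077743 194.97456450382208 0.026477847734949135
```

View pics/scene0.png

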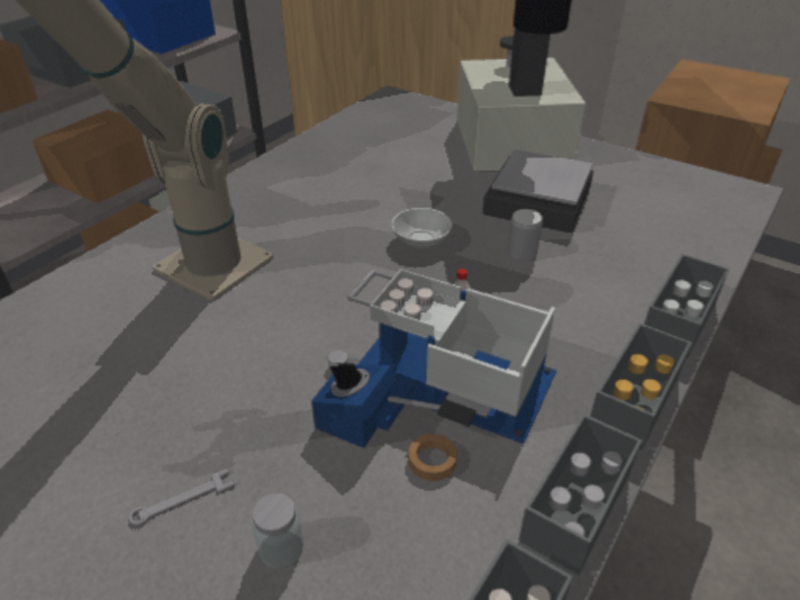

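View pics/top0.png

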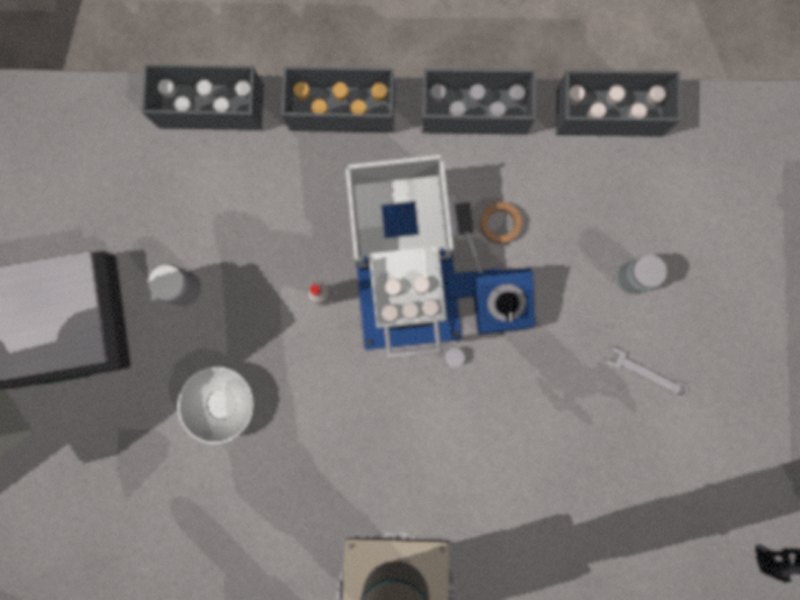

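The top view shows the feeder with its hopper at about (400,210) and the tray at (408,285). The tray bar is at about (412,352), the knob at (508,302) and the roller at (455,356) by the bar's right end. The scene view agrees. I'll enlarge the feeder to pick exact points.

```bash
python3 - <<'E'
from h import *
import pickle
I=pickle.load(open('I.pkl','rb'))
a=I['top']['img'][95:232,220:345]; b=I['scene']['img'][165:285,195:360]
a=cv2.resize(a,None,fx=3.2,fy=3.2,interpolation=cv2.INTER_CUBIC); b=cv2.resize(b,None,fx=2.4,fy=2.4,interpolation=cv2.INTER_CUBIC)
print(a.shape,b.shape)
c=np.zeros((440,800,3),np.uint8); c[:a.shape[0],:a.shape[1]]=a; c[:b.shape[0],402:402+b.shape[1]]=b
cv2.imwrite('pics/crop.png',np.clip(c[:,:,::-1]*1.3,0,255))
# blue mask base from top
h=cv2.cvtColor(I['top']['img'],cv2.COLOR_RGB2HSV)
m=((h[...,0]>105)&(h[...,0]<125)&(h[...,1]>150)).astype('u1')
d=I['top']
S=1/1.5625
for n,p,z in[('knobtop',(508,302),90),('barL',(388,354),158),('barR',(438,350),158),('hopFL',(347,169),170),('hopFR',(440,157),170),('roller',(455,356),28),('glue',(316,290),120),('tape',(502,222),24),('knobblkTL',(475,272),60)]:
    print(n,onz(d,p[0]*S,p[1]*S,z).round(0))
E
```

```text
(438, 400, 3) (288, 396, 3)
knobtop [ 573. -202.   90.]
barL [466.  23. 158.]
barR [476. -67. 158.]
hopFL [803. 108. 170.]
hopFR [829. -63. 170.]
roller [ 468. -106.   28.]
glue [583. 164. 120.]
tape [ 743. -196.   24.]
knobblkTL [ 634. -140.   60.][ WARN:0@0.044] global loadsave.cpp:1063 imwrite_ Unsupported depth image for selected encoder is fallbacked to CV_8U.
```

View pics/crop.png

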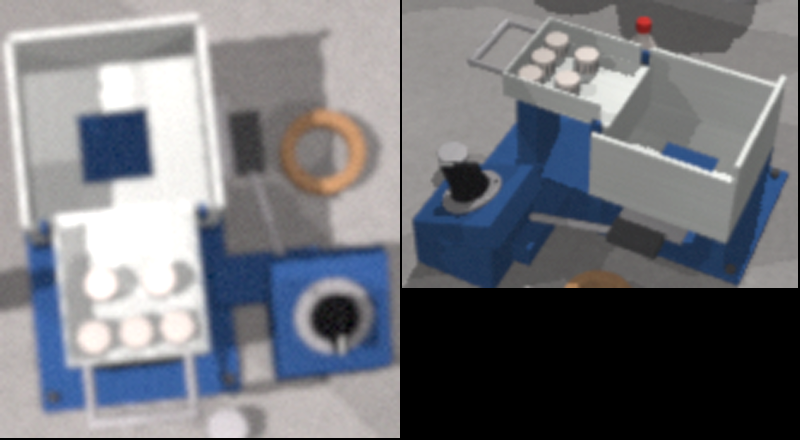

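The crop shows the knob's black bar with its mark at (340,345) pointing downslope, so the knob angle is about 0. The ring is centred near (333,315). The tray bar runs from (95,418) to (195,412), and the five caps sit in the tray. Next I'll triangulate and plan the pre-grasp.

```bash
cat >> h.py <<'E'
def tri(d1,p1,d2,p2):
    o1,r1=ray(d1,*p1);o2,r2=ray(d2,*p2)
    s=np.linalg.lstsq(np.c_[r1,-r2],o2-o1,rcond=None)[0]
    A,B=o1+r1*s[0],o2+r2*s[1]; return (A+B)/2,np.linalg.norm(A-B)
def frame(z,x):
    z=z/np.linalg.norm(z); x=x-z*(x@z); x/=np.linalg.norm(x); return np.c_[x,np.cross(z,x),z]
def plan(p,M):
    "shift/turn in move units from measured pose to p, M"
    s=read_state(); C=R.from_euler('xyz',s['tool_rot']).as_matrix()
    print('from',s['eef_pos'].round(1),'q',s['qpos'].round(2),'t',round(s['clock'],2))
    print('shift',(C.T@(np.array(p)-s['eef_pos'])/300).round(3),'turn',(R.from_matrix(C.T@M).as_rotvec()/(np.pi/2)).round(3))
YAW=0.13
fx=np.array([np.cos(YAW),np.sin(YAW),0]); fz=np.array([0,0,1.])
ka=np.cos(.4)*fz-np.sin(.4)*fx; kx=np.cos(.4)*fx+np.sin(.4)*fz
E
python3 - <<'E'
from h import *
import pickle
I=pickle.load(open('I.pkl','rb')); t,s=I['top'],I['scene']
T=lambda u,v:(220+u/3.2-.3,95+v/3.2-.3)
S=lambda u,v:(195+(u-402)/2.4-.3,165+v/2.4-.3)
for n,a,b in [('ring',(333,315),(472,190)),('barL',(93,420),(510,23)),('barR',(196,413),(473,60)),('hopFR',(203,20),(783,82)),('hopNR',(220,208),(597,135)),('mark',(341,347),(450,165))]:
    p,e=tri(t,T(*a),s,S(*b)); print(n,p.round(1),round(e,1))
for n,I_,x0,x1,y0,y1 in[('t',t,305,345,175,212),('s',s,208,240,228,256)]:
    g=I_['img'][y0:y1,x0:x1].max(2); m=g<45; v,u=np.nonzero(m); print(n,m.sum(),u.mean()+x0,v.mean()+y0)
    print('\n'.join(''.join('#' if c<45 else('+' if c>110 else '.') for c in r) for r in g))
print(np.array(cam('wrist')['T_tool_cam']).round(2).tolist())
E
```

```text
ring [ 572.5 -196.3   98. ] 0.3
barL [468.5  22.3 156.9] 2.6
barR [477.5 -68.  160.1] 3.4
hopFR [825.8 -47.7 269.4] 66.6
hopNR [665.1 -84.8 145.8] 7.8
mark [ 542.3 -199.2  123.5] 4.1
t 140 324.4642857142857 193.74285714285713
.......................+++++++++++++....
.............+++++++++++++++++++++++....
...+++++++++++++++++++++++++++++++++....
.+++++++++++++++++++++++++++++++++++....
++++++++++++++++++++++++++++++++++++....
++++++++++++++++++++++++++++++++++++....
.+++++++++++++++++++++++++++++++++++....
.+++++++++++++++++++++++++++++++++++....
.+++++.+++++++++++++++++++++++++++++....
.+++++++++++++++++++++++++++.+++++++....
..+++++++++++++++++++++++++++...++++....
.+++++++++++++++++....+++++++...........
.++++++++++++++............+......+.....
..++++++++++++...#######...........+....
..+.+++++++++...#########...............
..+++.+++++++..###########..............
...+++++++++..############..............
..++.+++++++.#############..............
..+++++++++..##############.............
..+++++++++..##############.............
..+++++++++..##############.............
..++++++++++.
[... 1014 characters left out ...]
..
.....#################..........
......#################.........
......#################.........
.......################.........
.......################.........
.......###############...++.....
.......###############...+......
........#############...+.......
........############............
........##########....+.........
.........########...............
................................
................................
................................
................................
................................
................................
................................
[[0.0, 0.96, 0.28, 72.79], [1.0, -0.0, -0.0, 0.06], [-0.0, 0.28, -0.96, -167.84], [0.0, 0.0, 0.0, 1.0]]
```

```bash
cat >> h.py <<'E'
KP=np.array([563.6,-197.5,119.]); ky=np.cross(ka,kx)
E
python3 - <<'E'
from h import *
plan(KP+130*ka,frame(-ka,ky+.2*kx))
E
```

```text
from [ 183.1 -623.2  205.9] q [ 1.22  0.63  0.04  1.52 -0.03  1.   -0.02] t 0.15
shift [ 1.45  -1.03  -0.108] turn [-0.188  0.195 -0.764]
```

Call:
move_arm(rows="0.99 -0.7 -0.1 -0.188 0.195 -0.764 -1;0.99 -0.7 -0.1 -0.188 0.195 -0.764 -1;0.99 -0.7 -0.1 -0.188 0.195 -0.764 -1;0.99 -0.7 -0.1 -0.188 0.195 -0.764 -1;0.99 -0.7 -0.1 -0.188 0.195 -0.764 -1;0.99 -0.7 -0.1 -0.188 0.195 -0.764 -1;0.99 -0.7 -0.1 -0.188 0.195 -0.764 -1;0.99 -0.7 -0.1 -0.188 0.195 -0.764 -1;0.99 -0.7 -0.1 -0.188 0.195 -0.764 -1;0.99 -0.7 -0.1 -0.188 0.195 -0.764 -1;0.99 -0.7 -0.1 -0.188 0.195 -0.764 -1")

```text
clock: 1.07
eef_pos: [408.9, -337.1, 236.4]
tool_rot: [2.747, -0.075, 1.525]
force: [-0.7, 0.2, 0.9]
width: 85.2
gripper_force: 0.0
```

```bash
python3 - <<'E'
from h import *
plan(KP+130*ka,frame(-ka,-kx))
E
```

```text
from [ 408.9 -337.1  236.4] q [ 1.33  0.39 -0.62  2.05 -0.18  0.52  0.86] t 1.07
shift [0.458 0.292 0.151] turn [ 1.000e-03 -0.000e+00 -1.121e+00]
```

Call:
move_arm(rows="0.458 0.292 0.151 0 0 -0.6 -1;0.458 0.292 0.151 0 0 -1 -1;0.458 0.292 0.151 0 0 -1 -1;0.458 0.292 0.151 0 0 -1 -1;0.458 0.292 0.151 0 0 -1 -1;0.458 0.292 0.151 0 0 -1 -1;0.458 0.292 0.151 0 0 -1 -1;0.458 0.292 0.151 0 0 -1 -1;0.458 0.292 0.151 0 0 -1 -1;0.458 0.292 0.151 0 0 -1 -1;0.458 0.292 0.151 0 0 -1 -1;0.458 0.292 0.151 0 0 -1 -1")

```text
clock: 2.07
eef_pos: [514.1, -206.3, 238.5]
tool_rot: [3.034, 0.385, 2.988]
force: [0.0, 0.0, 0.2]
width: 85.4
gripper_force: 0.0
```

```bash
python3 - <<'E'
from h import *
plan(KP+130*ka,frame(-ka,-kx))
E
```

```text
from [ 514.1 -206.3  238.5] q [ 1.13  0.43 -0.89  2.07  0.36  0.44  1.49] t 2.07
shift [ 0.003  0.007 -0.001] turn [-0.001 -0.    -0.167]
```

Call:
move_arm(rows="0.003 0.007 0 0 0 -0.167 -1;0.003 0.007 0 0 0 -0.167 -1;0.003 0.007 0 0 0 -0.167 -1;0.003 0.007 0 0 0 -0.167 -1;0.003 0.007 0 0 0 -0.167 -1")

```text
clock: 2.48
eef_pos: [513.7, -204.1, 238.5]
tool_rot: [3.139, 0.4, -3.022]
force: [-0.0, -0.2, -0.1]
width: 85.5
gripper_force: 0.0
```

```bash
python3 - <<'E'
from h import *
plan(KP+130*ka,frame(-ka,-kx))
d=cam('wrist'); 
import pickle; pickle.dump(d,open('w1.pkl','wb'))
for n,p in [('KP',KP),('top',KP+15*ka),('disc',KP-15*ka),('barends',KP+15*ka+25*kx),('b2',KP+15*ka-25*kx)]: print(n,proj(d,p).round(1))
cv2.imwrite('pics/w1.png',cv2.resize(d['img'][:,:,::-1],(800,600)))
E
```

```text
from [ 513.7 -204.1  238.5] q [ 1.17  0.45 -0.96  2.07  0.44  0.46  1.66] t 2.48
shift [ 0.001  0.    -0.001] turn [-0.001 -0.    -0.006]
KP [253.6 173.8]
top [253.5 177. ]
disc [253.6 170.8]
barends [253.7 199.1]
b2 [253.3 153.8]
```

View pics/w1.png

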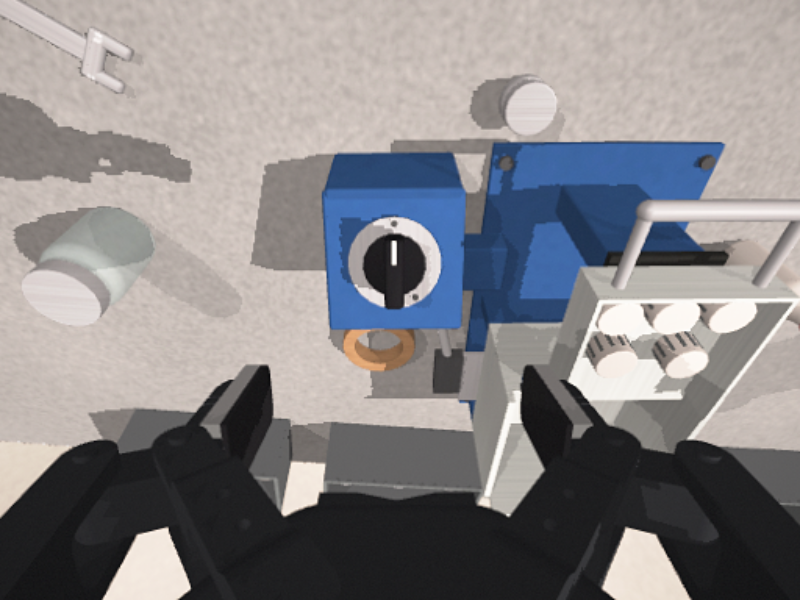

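The wrist view shows the knob bar at (395,235–308), upright in the picture and on the centre line. That puts the knob angle at about 0 and confirms the yaw. I'll refine its height.

```bash
python3 - <<'E'
from h import *
import pickle
I=pickle.load(open('I.pkl','rb')); t,s=I['top'],I['scene']; d=pickle.load(open('w1.pkl','rb'))
for a,c,nm in [((323.8,193.1),t,'top'),((223.9,243.9),s,'scene')]:
    print(nm,[x if np.isscalar(x) else x.round(1) for x in tri(c,a,d,(395/1.5625,262/1.5625))])
print('pred KP surf', KP-23*ka, proj(d,KP-23*ka)*1.5625)
# disc 48 mm -> distance
o,_=ray(d,0,0); _,r1=ray(d,362/1.5625,264/1.5625);_,r2=ray(d,427/1.5625,264/1.5625)
ang=np.arccos(r1@r2/np.linalg.norm(r1)/np.linalg.norm(r2)); print('disc dist',24/np.tan(ang/2),'pred',np.linalg.norm(KP-15*ka-o))
for dz in(2,):plan(KP-3*kx+dz*ka,frame(-ka,-kx))
E
```

```text
top [array([ 573. , -197.1,   93.8]), np.float64(0.15181706508522377)]
scene [array([ 571.8, -196.5,   96.7]), np.float64(2.1952082442206904)]
pred KP surf [ 572.48104495 -196.338916     97.81559714] [396.19503598 264.5256061 ]
disc dist 313.9898279168533 pred 320.31447681473463
from [ 513.8 -204.1  238.6] q [ 1.17  0.45 -0.96  2.07  0.44  0.46  1.66] t 2.53
shift [0.011 0.001 0.426] turn [-0.001 -0.    -0.006]
```

Call:
move_arm(rows="0.011 0.001 0.14 0 0 0 -1;0.011 0.001 0.28 0 0 0 -1;0.011 0.001 0.38 0 0 0 -1;0.011 0.001 0.43 0 0 0 -1;0.011 0.001 0.43 0 0 0 -1;0.011 0.001 0.43 0 0 0 1;0.011 0.001 0.43 0 0 0 1;0.011 0.001 0.43 0 0 0 1;0.011 0.001 0.43 0 0 0 1;0.011 0.001 0.43 0 0 0 1;0.011 0.001 0.43 0 0 0 1;0.011 0.001 0.43 0 0 0 1")

```text
clock: 3.53
eef_pos: [560.7, -198.0, 119.0]
tool_rot: [3.141, 0.4, -3.019]
force: [-0.7, 0.8, -0.5]
width: 0.5
gripper_force: 0.0
```

```bash
python3 - <<'E'
from h import *
d=cam('wrist'); print(read_state()['width'])
cv2.imwrite('pics/w2.png',cv2.resize(d['img'][:,:,::-1],(800,600)))
E
```

```text
-0.10325182203736621
```

View pics/w2.png

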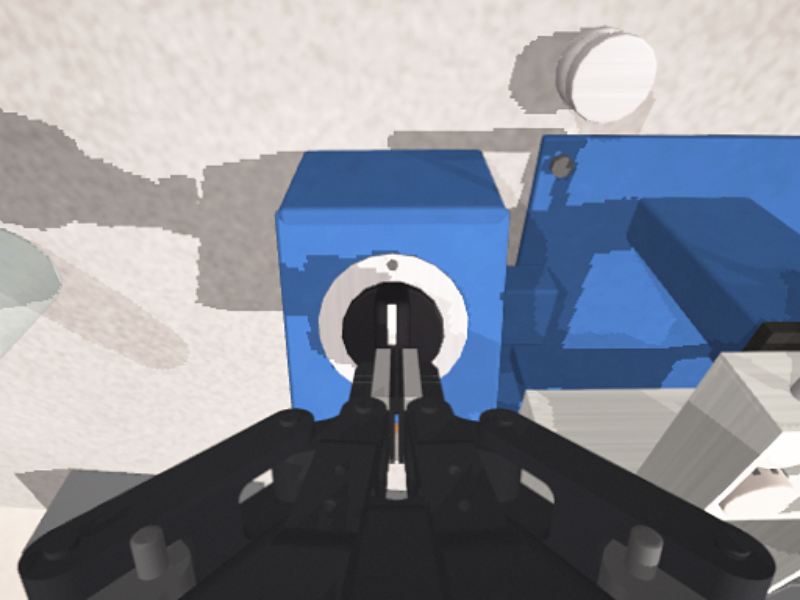

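The fingers closed on nothing, with the pads at (383–410,350+) and the bar showing beyond them. I'll triangulate the height from the two wrist views.

```bash
python3 - <<'E'
from h import *
import pickle
d1=pickle.load(open('w1.pkl','rb')); d2=cam('wrist'); pickle.dump(d2,open('w2.pkl','rb'.replace('r','w')))
k=1/1.5625
s=read_state();C=R.from_euler('xyz',s['tool_rot']).as_matrix()
print(d1['f'],d2['cx'],d2['cy'],d2['k1'])
for n,a,b in [('dot',(394,224),(392,265)),('markout',(394,240),(392,305)),('blkTL',(324,190),(278,213)),('blkTR',(463,188),(509,210)),('rollerC',(530,107),(613,77))]:
    p,e=tri(d1,(a[0]*k,a[1]*k),d2,(b[0]*k,b[1]*k)); print(n,p.round(1),round(e,1),'in tool',(C.T@(p-s['eef_pos'])).round(1))
for z in(10,14):print('tip at',proj(d2,s['eef_pos']+C@[0,0,z])/k)
print('roller top by plane', onz(d1,530*k,107*k,28).round(1),onz(d2,613*k,77*k,28).round(1))
# disc edges both views
for d,x in((d1,(362,427,264)),(d2,(342,443,330))):
    r1=ray(d,x[0]*k,x[2]*k)[1];r2=ray(d,x[1]*k,x[2]*k)[1]
    m=(r1/np.linalg.norm(r1)+r2/np.linalg.norm(r2))/2; a=np.arccos(np.clip(r1@r2/np.linalg.norm(r1)/np.linalg.norm(r2),-1,1))
    P=d['T'][:3,3]+m/np.linalg.norm(m)*24/np.tan(a/2); print('disc c',P.round(1),(C.T@(P-s['eef_pos'])).round(1))
E
```

```text
271.5340233821721 253.35987215105047 187.75535811524531 -0.02141941848979028
dot [ 545.4 -201.5   83.6] 0.3 in tool [28.  -1.7 26.3]
markout [ 531.9 -202.9  127.7] 0.1 in tool [ 23.3  -1.4 -19.6]
blkTL [ 526.9 -254.7   78.4] 1.0 in tool [ 53.  -52.3  21.4]
blkTR [ 509.4 -156.4   86. ] 0.3 in tool [54.9 47.4 12.4]
rollerC [ 463.9 -107.4   29. ] 0.1 in tool [113.2 101.6  49.7]
tip at [395.98719918 333.84841222]
tip at [395.98908348 330.57742532]
roller top by plane [ 464.1 -107.1   28. ] [ 464.1 -106.9   28. ]
disc c [ 564.2 -198.6  109.1] [ 0.6 -1.2 10.2]
disc c [ 570.9 -198.2  100.6] [-2.3 -1.6 20.6]
```

```bash
python3 - <<'E'
from h import *
import pickle
d2=pickle.load(open('w2.pkl','rb')); s=cam('scene')
a=d2['img'][160:280,195:310]; g=np.clip(a.astype(float)*1,0,255)/255; g=(g**.45*255).astype('u1')
g=cv2.resize(g,None,fx=4,fy=4,interpolation=cv2.INTER_CUBIC)
st=read_state(); print(proj(s,st['eef_pos']))
u,v=proj(s,st['eef_pos']).astype(int); b=s['img'][v-60:v+50,u-40:u+40]; b=((b/255.)**.6*255).astype('u1'); b=cv2.resize(b,None,fx=4,fy=4,interpolation=cv2.INTER_CUBIC)
c=np.zeros((480,800,3),np.uint8); c[:g.shape[0],:g.shape[1]]=g; c[:b.shape[0],470:470+b.shape[1]]=b
cv2.imwrite('pics/w2z.png',c[:,:,::-1])
C=R.from_euler('xyz',st['tool_rot']).as_matrix()
for x in(0,11):
  for z in(14,0,-15,-30,-45): print(x,z,((proj(d2,st['eef_pos']+C@[x,0,z])-[195,160])*4).round())
E
```

```text
[219.63310073 237.12300898]
0 14 [234. 206.]
0 0 [234. 237.]
0 -15 [234. 275.]
0 -30 [234. 321.]
0 -45 [234. 376.]
11 14 [234. 148.]
11 0 [234. 175.]
11 -15 [234. 208.]
11 -30 [234. 249.]
11 -45 [234. 298.]
```

View pics/w2z.png

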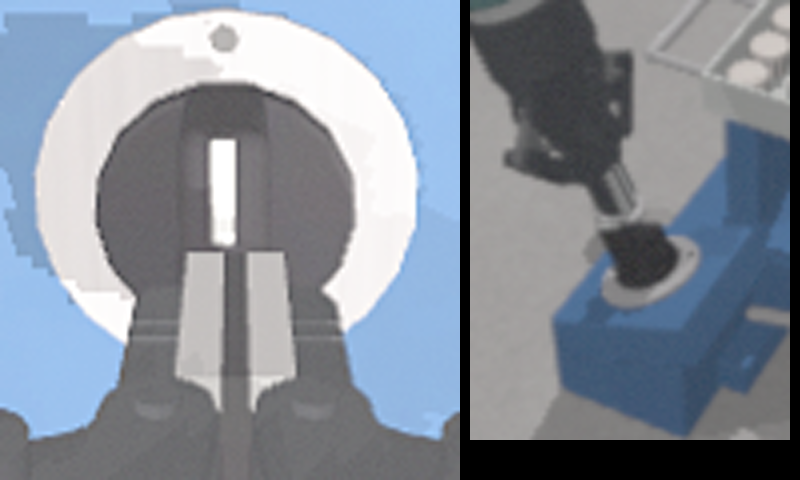

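The enlarged view shows the pad tips at (185–285,250), above the bar's top. The tips sit further back than I had assumed. I'll open, go 18 mm deeper and close again.

Call:
move_arm(rows="0 0 0 0 0 0 -1;0 0 0 0 0 0 -1;0 0 0 0 0 0 -1;0 0 0.02 0 0 0 -1;0 0 0.04 0 0 0 -1;0 0 0.06 0 0 0 -1;0 0 0.06 0 0 0 -1")

```text
clock: 4.27
eef_pos: [567.4, -196.5, 101.0]
tool_rot: [3.139, 0.399, -3.018]
force: [-0.4, 0.0, -0.3]
width: 83.5
gripper_force: 0.0
```

Call:
move_arm(rows="0 0 0 0 0 0 1;0 0 0 0 0 0 1;0 0 0 0 0 0 1;0 0 0 0 0 0 1;0 0 0 0 0 0 1;0 0 0 0 0 0 1;0 0 0 0 0 0 1")

```text
clock: 4.85
eef_pos: [567.7, -198.8, 102.5]
tool_rot: [-3.14, 0.4, -3.019]
force: [-1.7, -4.0, 4.6]
width: 12.0
gripper_force: 59.6
```

Gripped at 59.6 N. Now I turn clockwise (+z).

Call:
move_arm(rows="0 0 0 0 0 0.08 1;0 0 0 0 0 0.16 1;0 0 0 0 0 0.24 1;0 0 0 0 0 0.32 1;0 0 0 0 0 0.4 1;0 0 0 0 0 0.48 1;0 0 0 0 0 0.56 1;0 0 0 0 0 0.64 1;0 0 0 0 0 0.72 1;0 0 0 0 0 0.8 1;0 0 0 0 0 0.88 1;0 0 0 0 0 0.95 1")

```text
clock: 5.85
eef_pos: [568.6, -197.6, 102.9]
tool_rot: [2.741, 0.029, 1.762]
force: [-0.8, -1.2, 4.0]
width: 12.0
gripper_force: 59.6
```

```bash
python3 - <<'E'
from h import *
s=read_state();print(s['qpos'].round(2),s['torque'],s['force'],s['width'],s['gripper_force'])
C=R.from_euler('xyz',s['tool_rot']).as_matrix();print(C.T@s['torque'], 'kx in tool',C.T@kx)
E
```

```text
[ 0.86  0.69 -0.67  2.1   1.17  0.24 -0.54] [-0.51282324  0.00085293  0.17251252] [-0.79901638 -1.20629566  4.02298142] 11.976826747686566 59.592499136924744
[ 0.09324463 -0.39494854 -0.35786878] kx in tool [-0.06756816  0.99771258  0.00203689]
```

Call:
move_arm(rows="0 0 0 0 0 0.08 1;0 0 0 0 0 0.16 1;0 0 0 0 0 0.24 1;0 0 0 0 0 0.32 1;0 0 0 0 0 0.4 1;0 0 0 0 0 0.48 1;0 0 0 0 0 0.56 1;0 0 0 0 0 0.62 1;0 0 0 0 0 0.66 1;0 0 0 0 0 0.66 1")

```text
clock: 6.68
eef_pos: [569.7, -198.0, 103.4]
tool_rot: [2.901, -0.327, 0.773]
force: [2.3, -2.8, 3.1]
width: 11.8
gripper_force: 59.4
```

```bash
python3 - <<'E'
from h import *
s=read_state();print(s['qpos'].round(2),s['torque'],s['force'],s['width'],s['gripper_force'])
C=R.from_euler('xyz',s['tool_rot']).as_matrix();k=C.T@kx;print(C.T@s['torque'], 'kx in tool',k,'turned',np.arctan2(k[1],-k[0]),'z',C.T@ka)
d=cam('wrist');print(proj(d,s['eef_pos']))
cv2.imwrite('pics/w3.png',cv2.resize(d['img'][:,:,::-1],(800,600)))
E
```

```text
[ 0.86  0.69 -0.67  2.1   1.17  0.23 -1.57] [-0.53457125 -0.50355258 -0.53986111] [ 2.33771414 -2.80138742  3.10892253] 11.808681129847953 59.42083775997162
[-0.86890015 -0.07828337  0.26394295] kx in tool [0.82296838 0.5680752  0.00368898] turned 2.5374228174050146 z [ 0.00127229  0.00465058 -0.99998838]
[252.73803258 220.84429727]
```

View pics/w3.png

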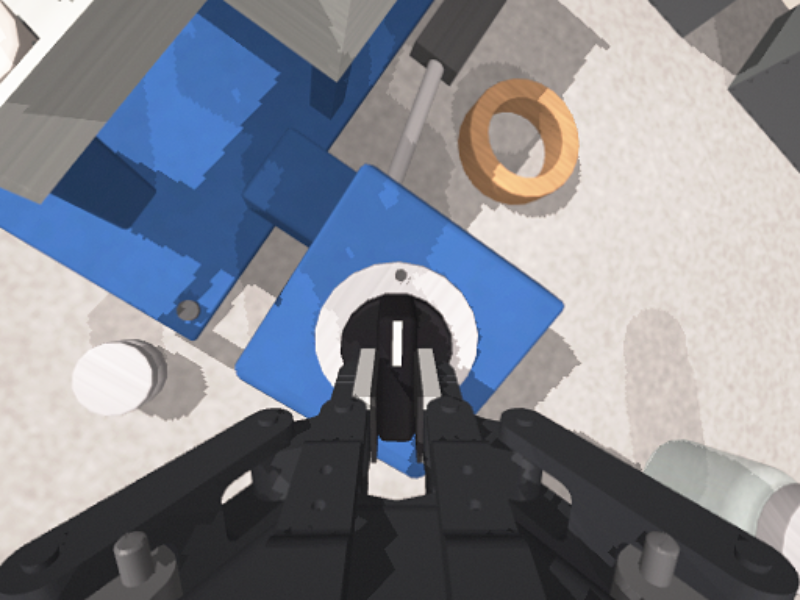

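The knob has turned about 2.54 rad and its mark at (397,340) now points at the home dot at (400,275). I release and back off.

Call:
move_arm(rows="0 0 0 0 0 0 -1;0 0 0 0 0 0 -1;0 0 0 0 0 0 -1;0 0 0 0 0 0 -1;0 0 -0.1 0 0 0 -1;0 0 -0.2 0 0 0 -1;0 0 -0.3 0 0 0 -1;0 0 -0.4 0 0 0 -1;0 0 -0.4 0 0 0 -1")

```text
clock: 7.48
eef_pos: [521.2, -203.6, 216.1]
tool_rot: [2.9, -0.326, 0.776]
force: [0.1, -0.6, -0.3]
width: 85.3
gripper_force: 0.0
```

```bash
cat >> h.py <<'E'
fy=np.array([-np.sin(YAW),np.cos(YAW),0]); BAR=np.array([473,-23,158.5])
E
python3 - <<'E'
from h import *
d=cam('wrist'); cv2.imwrite('pics/w4.png',d['img'][:,:,::-1])
s=read_state();print(s['width'],s['force'])
plan(BAR+[0,0,100],frame(-fz,fy))
E
```

```text
85.6178148433917 [ 0.05690159  0.19064763 -1.0036616 ]
from [ 521.1 -203.7  214.2] q [ 1.23  0.57 -1.12  2.09  0.81  0.5  -1.22] t 7.53
shift [ 0.338 -0.517 -0.169] turn [ 0.237 -0.122 -0.606]
```

View pics/w4.png

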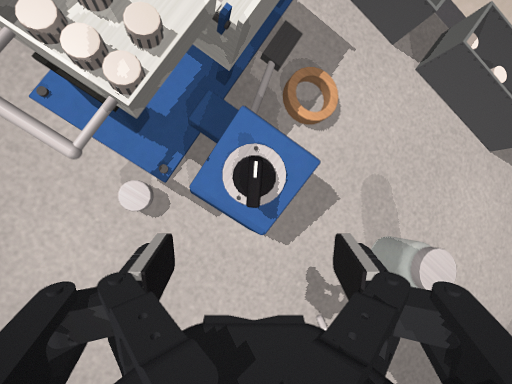

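The knob stayed home after release, with its mark at (255,165) pointing at the dot. Next I go above the tray bar with the fingers half open.

Call:
move_arm(rows="0.1 -0.05 -0.169 0 0 0 0;0.338 -0.517 -0.169 0.237 -0.122 -0.606 0;0.338 -0.517 -0.169 0.237 -0.122 -0.606 0;0.338 -0.517 -0.169 0.237 -0.122 -0.606 0;0.338 -0.517 -0.169 0.237 -0.122 -0.606 0;0.338 -0.517 -0.169 0.237 -0.122 -0.606 0;0.338 -0.517 -0.169 0.237 -0.122 -0.606 0;0.338 -0.517 -0.169 0.237 -0.122 -0.606 0;0.338 -0.517 -0.169 0.237 -0.122 -0.606 0;0.338 -0.517 -0.169 0.237 -0.122 -0.606 0;0.338 -0.517 -0.169 0.237 -0.122 -0.606 0;0.338 -0.517 -0.169 0.237 -0.122 -0.606 0")

```text
clock: 8.53
eef_pos: [472.6, -21.6, 256.0]
tool_rot: [-3.137, -0.002, 1.702]
force: [-0.6, -0.4, 0.4]
width: 42.5
gripper_force: 0.0
```

```bash
python3 - <<'E'
from h import *
d=cam('wrist'); import pickle; pickle.dump(d,open('w5.pkl','wb'))
for p in(BAR,BAR+45*fy,BAR-45*fy): print(proj(d,p).round(1))
s=read_state();print(s['width'])
plan(BAR-[0,0,30],frame(-fz,fy))
cv2.imwrite('pics/w5.png',cv2.resize(d['img'][:,:,::-1],(800,600)))
E
```

```text
[253.6 183.1]
[253.7 138.3]
[253.5 224. ]
42.43964308346016
from [472.4 -22.  256.1] q [ 0.79  0.56 -1.22  1.9   0.59  1.11 -0.53] t 8.58
shift [-0.004  0.003  0.425] turn [-0.003 -0.001  0.001]
```

View pics/w5.png

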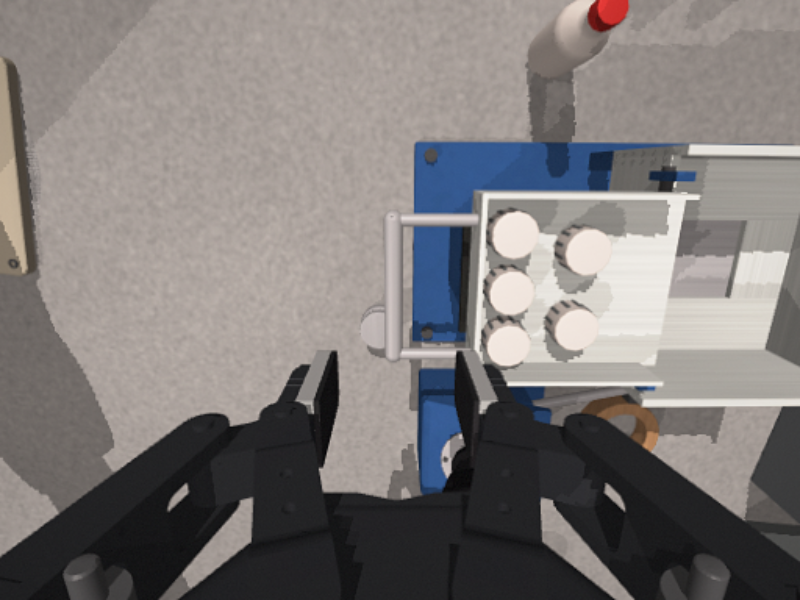

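The bar is at (393,215–358), about 2 mm to the robot side of my prediction. The hopper floor outlet is now covered. The pad tips measure about 30 mm behind the reported TCP, so I go down to TCP z≈116 and close.

Call:
move_arm(rows="-0.004 -0.005 0.12 0 0 0 0;-0.004 -0.005 0.24 0 0 0 0;-0.004 -0.005 0.36 0 0 0 0;-0.004 -0.005 0.42 0 0 0 0;-0.004 -0.005 0.465 0 0 0 0;-0.004 -0.005 0.465 0 0 0 0;-0.004 -0.005 0.465 0 0 0 1;-0.004 -0.005 0.465 0 0 0 1;-0.004 -0.005 0.465 0 0 0 1;-0.004 -0.005 0.465 0 0 0 1;-0.004 -0.005 0.465 0 0 0 1;-0.004 -0.005 0.465 0 0 0 1")

```text
clock: 9.58
eef_pos: [470.4, -23.7, 118.6]
tool_rot: [-3.138, -0.0, 1.701]
force: [-5.1, -0.3, 7.0]
width: 10.0
gripper_force: 58.6
```

```bash
python3 - <<'E'
from h import *
s=read_state();print(s['eef_pos'],s['width'],s['gripper_force'],s['force'],s['qpos'].round(2))
for th in np.arange(.1,1.06,.1):
    a=np.arctan2(20,180); r=np.hypot(20,180)
    print(round(th,1),'y',round((180-r*np.cos(a+th))/300,3),'z',round(-(r*np.sin(a+th)-20)/300,3))
E
```

```text
[470.41997329 -23.68678049 118.57122482] 9.985527369014697 58.55629026889801 [-5.07283238 -0.27820257  7.00512674] [ 0.64  0.72 -1.02  2.07  0.85  0.84 -0.75]
0.1 y 0.01 z -0.06
0.2 y 0.025 z -0.118
0.3 y 0.046 z -0.174
0.4 y 0.073 z -0.228
0.5 y 0.105 z -0.279
0.6 y 0.142 z -0.327
0.7 y 0.184 z -0.371
0.8 y 0.23 z -0.41
0.9 y 0.279 z -0.445
1.0 y 0.332 z -0.474
```

Call:
move_arm(rows="0.005 0 -0.03 0 0 0 1;0.005 0.01 -0.06 0 0 0 1;0.005 0.017 -0.09 0 0 0 1;0.005 0.025 -0.118 0 0 0 1;0.005 0.035 -0.146 0 0 0 1;0.005 0.046 -0.174 0 0 0 1;0.005 0.059 -0.201 0 0 0 1;0.005 0.073 -0.228 0 0 0 1;0.005 0.088 -0.254 0 0 0 1;0.005 0.105 -0.279 0 0 0 1;0.005 0.123 -0.303 0 0 0 1;0.005 0.142 -0.327 0 0 0 1")

```text
clock: 10.58
eef_pos: [509.3, -18.6, 215.9]
tool_rot: [-3.129, 0.002, 1.701]
force: [-9.5, -6.2, 3.8]
width: 9.7
gripper_force: 58.4
```

Call:
move_arm(rows="0 0.02 -0.023 0 0 0 1;0 0.042 -0.044 0 0 0 1;0 0.064 -0.064 0 0 0 1;0 0.088 -0.083 0 0 0 1;0 0.112 -0.101 0 0 0 1;0 0.137 -0.118 0 0 0 1;0 0.163 -0.133 0 0 0 1;0 0.19 -0.147 0 0 0 1;0 0.204 -0.154 0 0 0 1;0 0.204 -0.154 0 0 0 1;0 0.204 -0.154 0 0 0 1;0 0.204 -0.154 0 0 0 1")

```text
clock: 11.58
eef_pos: [573.7, -10.1, 266.0]
tool_rot: [-3.139, 0.003, 1.701]
force: [-11.0, -8.1, 22.8]
width: 9.6
gripper_force: 62.5
```

```bash
python3 - <<'E'
from h import *
s=read_state();print(s['qpos'].round(2),s['force'])
t=cam('top')['img'][85:235,210:350]; w=cam('scene')['img'][150:290,190:370]
c=np.zeros((450,800,3),np.uint8); c[:450,:420]=cv2.resize(t,None,fx=3,fy=3,interpolation=cv2.INTER_CUBIC); w=cv2.resize(w,None,fx=2.1,fy=2.1,interpolation=cv2.INTER_CUBIC); c[:w.shape[0],422:422+w.shape[1]]=w
cv2.imwrite('pics/tip.png',c[:,:,::-1])
E
```

```text
[ 0.62  0.67 -1.12  1.64  0.64  1.25 -0.51] [-11.02827476  -8.1493766   22.84102183]
```

View pics/tip.png

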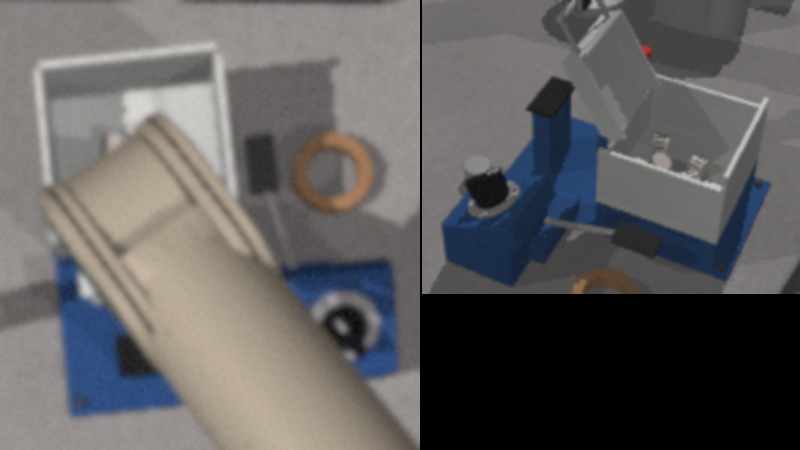

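The scene crop shows the tray tipped and caps in the hopper at about (660–700,150–165). I now lower the tray along the same arc.

Call:
move_arm(rows="0 -0.014 0.007 0 0 0 1;0 -0.041 0.021 0 0 0 1;0 -0.067 0.036 0 0 0 1;0 -0.092 0.053 0 0 0 1;0 -0.116 0.071 0 0 0 1;0 -0.14 0.09 0 0 0 1;0 -0.162 0.11 0 0 0 1;0 -0.184 0.131 0 0 0 1;0 -0.204 0.154 0 0 0 1;0 -0.223 0.178 0 0 0 1;0 -0.241 0.202 0 0 0 1;0 -0.258 0.227 0 0 0 1")

```text
clock: 12.68
eef_pos: [496.6, -20.2, 194.7]
tool_rot: [-3.138, 0.002, 1.701]
force: [-2.6, -4.8, 2.4]
width: 9.7
gripper_force: 64.9
```

Call:
move_arm(rows="0 -0.015 0.026 0 0 0 1;0 -0.029 0.053 0 0 0 1;0 -0.042 0.08 0 0 0 1;0 -0.053 0.108 0 0 0 1;0 -0.063 0.136 0 0 0 1;0 -0.071 0.164 0 0 0 1;0 -0.078 0.194 0 0 0 1;0 -0.086 0.224 0 0 0 1;0 -0.088 0.248 0 0 0 1;0 -0.088 0.25 0 0 0 1;0 -0.088 0.25 0 0 0 1;0 -0.088 0.25 0 0 0 1")

```text
clock: 13.68
eef_pos: [470.8, -23.5, 119.2]
tool_rot: [-3.137, 0.001, 1.701]
force: [-2.7, -5.6, -1.0]
width: 9.6
gripper_force: 68.5
```

Back at the level pose. I open halfway so as not to hit the back wall, then retreat up and toward the robot, and look.

Call:
move_arm(rows="0 0 0 0 0 0 0;0 0 0 0 0 0 0;0 0 0 0 0 0 0;0 0 0 0 0 0 0;0 0 -0.1 0 0 0 0;0 0 -0.2 0 0 0 0;0 0 -0.33 0 0 0 0;0 -0.13 -0.4 0 0 0 0;0 -0.2 -0.4 0 0 0 0;0 -0.2 -0.4 0 0 0 0;0 -0.2 -0.4 0 0 0 0;0 -0.2 -0.4 0 0 0 0")

```text
clock: 14.68
eef_pos: [412.9, -29.8, 239.1]
tool_rot: [-3.14, -0.001, 1.702]
force: [-0.2, -0.3, -0.1]
width: 42.6
gripper_force: 0.0
```

```bash
python3 - <<'E'
from h import *
s=read_state();print(s['force'],s['width'])
t=cam('top')['img'][85:235,210:350]; w=cam('scene')['img'][150:290,190:370]
c=np.zeros((450,800,3),np.uint8); c[:450,:420]=cv2.resize(t,None,fx=3,fy=3,interpolation=cv2.INTER_CUBIC); w=cv2.resize(w,None,fx=2.1,fy=2.1,interpolation=cv2.INTER_CUBIC); c[:w.shape[0],422:422+w.shape[1]]=w
cv2.imwrite('pics/end.png',c[:,:,::-1])
E
```

```text
[-0.24746081 -0.27254207 -0.13626588] 42.627094103916946
```

View pics/end.png

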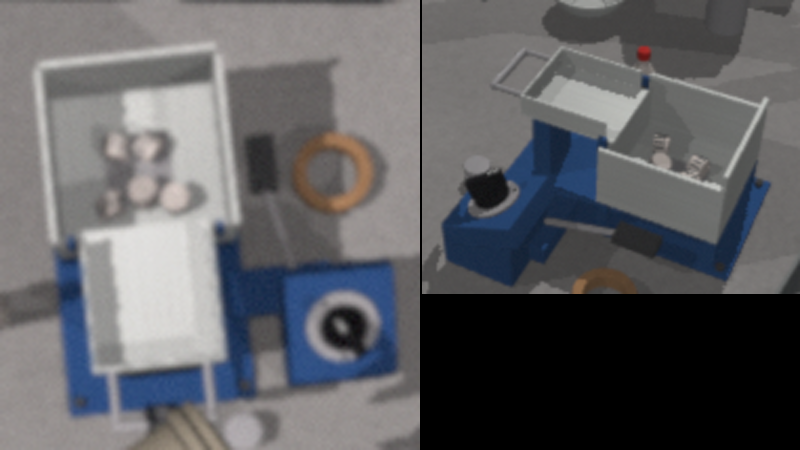

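The final view shows all five caps in the hopper at (115,148), (150,148), (108,203), (143,190) and (175,195). The tray is empty and level, and the knob is home.

```bash
python3 -c "
from cell import *
print(finish_job())"
```

```text
the job is handed in; nothing more can be done
None
```

I handed the job in at about 15 s: the knob is home, all five caps are in the hopper, the tray is back down level and empty, and I didn't touch the bystanders; no verdict came back.

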